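# Hang the tall pail on the hook stand

## Task

Hang the tall, narrow steel pail by its wooden handle on the hook stand, so that the handle lies in the dip of both prongs and the pail hangs still and level. Leave the wide, shallow pail standing where it is.

Things in the scene. Friction and masses are not known exactly. Their poses are not given: they have to be found in the camera images.
- tall_pail: Taller, narrower of two open steel pails, 0.2 to 0.32 kg: 72 mm across, 85 mm high. A stiff bail (does not swing) carries a wooden bar, 14 mm thick, 122 mm long, along the pail's y, axis 160 mm above the underside, over the middle; 5 mm bail wires at its ends. Grip the bar's middle from above, closing along the pail's x; the prongs take its outer parts. Origin: centre of underside; z up.
- wide_pail: The wider, lower pail of the same make: 116 mm across at the rim, 50 mm high, with the same stiff bail and wooden bar (along its y axis, axis 95 mm above the underside). It stays where it stands. Origin: centre of the underside; z up.
- hook_stand: Fixed. Post 206 mm high, two 8 mm prongs (y = -32, 32; fingers fit between) toward -x. Origin: post axis, underside; z up. Prong tops: z 210 from post to x -48, dip lowest x -87 (z 192), tips x -119 (z 214). Come in from the tips' end along +x, bar's axis at z 222 to 255 (over the tips, pail body under the prongs), then lower: bar in the dip along y, axis at x -87, z 199, pail's underside z 39.

How it is judged:
At the end, for the whole second after the job is handed in: The tall pail hangs: origin 60 to 115 mm from the post toward the tips, under 30 mm sideways, underside 30 to 52 mm up, upright within 0.2 rad, bar within 0.35 rad of the stand's y axis, over 1 N on the stand, under 40 mm/s, 0.5 rad/s; wide pail upright (0.2 rad), within 30 mm of its start (x of tall_pail in the frame of hook_stand between -0.115 and -0.06 m and y of tall_pail in the frame of hook_stand between -0.03 and 0.03 m and z of tall_pail in the frame of hook_stand between 0.03 and 0.052 m and angle between each of tall_pail, wide_pail's own z axis and vertical below 0.2 rad and angle between the y axis of tall_pail and the y axis of hook_stand, either way round below 0.35 rad and contact force between tall_pail and hook_stand above 1 N and linear speed of tall_pail below 0.04 m/s and angular speed of tall_pail below 0.5 rad/s and distance of wide_pail from where it was at the start of the episode below 0.03 m); the robot touches nothing.
It fails at once if the wide pail is lifted, pushed or tipped (moved more than 50 mm) (distance of wide_pail from where it was at the start of the episode above 0.05 m).
It also fails if it takes over 54 s, if anything falls off the work surface, if the arm or the gripper's body presses on something with over 40 N, if the wrist force passes 120 N, or if a joint passes its speed limit or range.

## Robot

A 7-joint arm with a two-finger parallel gripper is mounted at the origin on the work surface; the furniture and walls round the work are solid. World frame = base frame: x ahead of the robot, y to its left, z up, the work surface at z = 0. Lengths are in m, angles in rad, forces in N, time in s.
With the tool pointing down it reaches from about 0.425 to 0.95 m from the base axis. Payload 4.7 kg.
Tool frame: the origin (TCP) lies midway between the tips of the shut fingers; the grasp point (between the pads) lies 19 mm behind it (grip_depth is the distance from the TCP to the grasp point, in m); x points along the fingers, z is the direction in which the jaws open and shut, and the axes are right-handed (so a half turn about x gives the same grasp; the last joint's range is limited). The gripper opens to 87 mm and grips with 3 to 60 N. Pads are 19 mm wide; open, the fingers measure 117 mm over their backs; the gripper's body (75 mm by 190 mm) begins 51 mm behind the grasp point.
Start: joints at [1.226, 0.469, -0.049, 1.532, 0.024, 1.141, -0.082], TCP at [0.21, -0.642, 0.223] pointing down, gripper open.
Joint ranges: [-2.59, 2.59], [-0.33, 1.99], [-1.39, 1.29], [0.1, 2.45], [-1.04, 4.18], [0.21, 1.99], [-2.66, 2.66]. Speed limits (rad/s): [2.57, 2.57, 3.14, 3.14, 3.14, 3.14, 3.14].

## Interface

Orientations are given as a rotation vector (axis times angle).
In Python, from cell import read_state, camera, camera_model, finish_job, grip_depth gives the robot as it stands.
- The arm moves only by the shell command python3 -m inch 'ROWS'. ROWS is JSON, a list of rows, each a list of 3 entries, a list of its own where there are three numbers: the shift along the tool's x, y, z in m, then the turn, a rotation vector about the tool's x, y, z in rad, then the opening, from 0 (shut) to 1 (fully open). In form: [[[dx, dy, dz], [wx, wy, wz], gripper], ...]. A call has 1 to 10 rows; each row shifts and turns the commanded pose from where the row before left it, along the tool's axes as they then stand; what a row does not reach is not made up. A row lasts 1/8 s, in which the tool goes at most 62.5 mm and 10.7 degrees, less where a joint would pass 70% of its speed; a pose out of reach is approached as far as the arm can. A call is refused whole if a number of a shift passes 0.0625 or a number of a turn 0.188, either way. A call with a gripper value outside its range is refused whole. The fingers move at their own pace and stop on an object; the grip force is fixed at half the most. Time passes only in rows, so rows that do not move let the fingers close. It gives the time, the measured TCP pose, the force and the opening at its end, in the units of the state.
- read_state(): the state, without advancing time (a new reading comes with each control period).
- camera(name): name is "scene" or "top"; returns (picture, depth): 420x560x3 uint8, red, green, blue; 420x560 float32, m along the optical axis (not along the pixel's ray), 0 where there is no reading.
- camera_model(name): a dict with "fx", "fy", "cx", "cy" (pixels), "pose" (4x4, takes a point from camera to world coordinates). Camera axes: x right, y down, z forward; pixel columns grow to the right and rows downward; lengths in m; the calibration is good to about 2 mm. A picture is of the moment at which its call begins. camera_model takes no time and is no camera call.
- finish_job(): hands the job in, once; it reports no verdict.
The state is a dict: "time_s": time; "joint_positions": joint angles; "qvel": joint speeds; "joint_efforts": joint torques, N m; "position": TCP position; "eef_rot": TCP orientation; "ft_force": force on the tool from outside, world axes, zero at the start; "torque": the same for the moment, N m; "opening": finger opening in m.
Only numpy, scipy, OpenCV 4.12 (cv2) and the standard library are available. Lean on these libraries where they do the work, as an engineer would, in place of code of your own. Each camera call takes 0.05 s, during which the arm holds its last target. There are 200 camera calls.

## Working session

There is one attempt and no reset: what is moved stays moved. The work goes in short steps, Python scripts to look and compute and a shell command to move; the robot and the scene stay as the last step left them, time stands still between calls to the robot, and variables do not carry over. Pictures are saved under pics/ and viewed, about 8 in all and at most 12, crops included, and the job is handed in when it is done.

```bash
mkdir -p pics; python3 - <<'E'
from cell import *
import cv2,numpy as np
s=read_state();print(s['time_s'],s['position'],s['eef_rot'],s['opening'],grip_depth)
ims=[]
for n in("scene","top"):
    p,d=camera(n);np.savez(f"pics/{n}0.npz",p=p,d=d)
    cv2.imwrite(f"pics/{n}0.png",p[:,:,::-1]);m=camera_model(n);print(n,m)
E
```

```text
0.0 [ 0.20946045 -0.64106461  0.22152154] [ 0.97457295  1.34383967 -0.97282673] 0.08719207097787936 0.0187
scene {'fx': 505.48179679837887, 'fy': 505.48179679837887, 'cx': 276.42520024151816, 'cy': 206.6773550828587, 'pose': array([[-0.68857938, -0.44809155,  0.57015121, -0.16535236],
       [-0.7250066 ,  0.40917408, -0.55402346,  0.65065403],
       [ 0.01496214, -0.79485252, -0.60661817,  0.69246162],
       [ 0.        ,  0.        ,  0.        ,  1.        ]])}
top {'fx': 534.547050285399, 'fy': 534.547050285399, 'cx': 277.2603688864761, 'cy': 203.63001797798594, 'pose': array([[ 0.02533001, -0.99435693,  0.10301793,  0.332796  ],
       [-0.99963859, -0.02612236, -0.00634933,  0.07707359],
       [ 0.00900457, -0.10281987, -0.99465923,  1.12276556],
       [ 0.        ,  0.        ,  0.        ,  1.        ]])}
```

View pics/scene0.png

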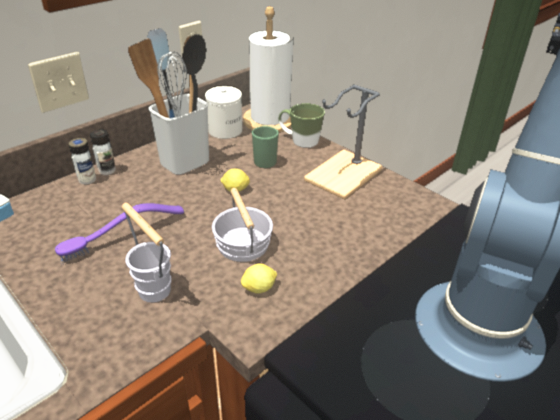

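View pics/top0.png

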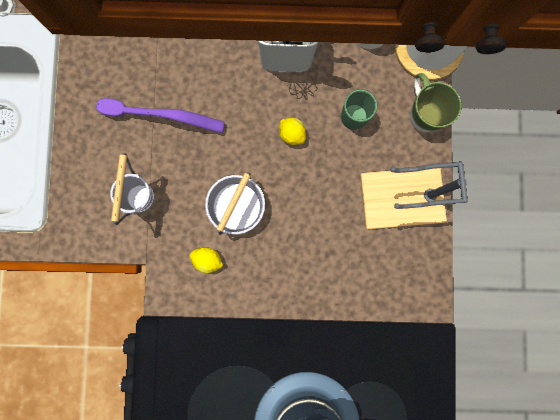

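The top view shows the tall pail at about (132,194), with its bar running from (123,155) to (116,220). The wide pail is at (236,204). The stand's post foot is at about (430,195), with prong tips at (397,170) and (397,205). The prongs point image-left, which is world +y. The scene view agrees.

```bash
cat > h.py <<'E'
import numpy as np,cv2
from cell import *
def cloud(n,d):
    m=camera_model(n);v,u=np.mgrid[:420,:560]
    P=np.stack([(u-m['cx'])/m['fx']*d,(v-m['cy'])/m['fy']*d,d],-1)
    W=P@m['pose'][:3,:3].T+m['pose'][:3,3];W[d==0]=np.nan
    return W
def axis(P):
    c=np.median(P,0);_,_,V=np.linalg.svd(P-P.mean(0),full_matrices=False);t=(P-P.mean(0))@V[0]
    return P.mean(0)+V[0]*(t.min()+t.max())/2,V[0],np.ptp(t)
def wood(p):
    h=cv2.cvtColor(p,cv2.COLOR_RGB2HSV);return (h[...,0]>10)&(h[...,0]<24)&(h[...,1]>70)&(h[...,2]>130)
E
python3 - <<'E'
from h import *
box={'scene':{'tall':(195,120,245,165),'wide':(185,228,228,256)},'top':{'tall':(150,108,224,130),'wide':(170,214,235,254)}}
for n in box:
    z=np.load(f'pics/{n}0.npz');p,d=z['p'],z['d'];W=cloud(n,d);w=wood(p)
    for k,(a,b,c,e) in box[n].items():
        M=np.zeros_like(w);M[a:c,b:e]=w[a:c,b:e]
        P=W[M];P=P[np.isfinite(P).all(1)];P=P[P[:,2]>.06]
        c0,v,L=axis(P);print(n,k,len(P),c0.round(4),v.round(3),L.round(3),'z',np.percentile(P[:,2],[5,50,95]).round(4))
    # stand: points by height band
    s=np.isfinite(W[...,2])&(W[...,1]<-.02)&(W[...,1]>-.36)&(W[...,0]>.22)&(W[...,0]<.52)&(W[...,2]>.15)&(W[...,2]<.24)
    P=W[s];print(n,'stand',len(P),P.min(0).round(3),P.max(0).round(3))
    np.save(f'pics/st_{n}.npy',P)
    # draw plan plot of stand
    im=np.full((600,700,3),255,np.uint8)
    s=np.isfinite(W[...,2])&(W[...,1]<.02)&(W[...,1]>-.3)&(W[...,0]>.25)&(W[...,0]<.5)&(W[...,2]>.03)&(W[...,2]<.26)
    for q in W[s]:
        col=(0,0,0) if q[2]>.2 else (0,0,255) if q[2]>.18 else (0,200,0)
        cv2.circle(im,(int((.02-q[1])*2000),int((.5-q[0])*2000)),2,col,-1)
    cv2.imwrite(f'pics/plan_{n}.png',im[:520,:680])
a=cv2.imread('pics/plan_scene.png');b=cv2.imread('pics/plan_top.png')
cv2.imwrite('pics/plan.png',cv2.resize(np.hstack([a,b]),None,fx=.58,fy=.58))
E
```

```text
scene tall 192 [0.4545 0.3623 0.1629] [-0.999  0.042  0.013] 0.128 z [0.1581 0.1633 0.167 ]
scene wide 118 [0.4422 0.1581 0.0976] [-0.909  0.414  0.036] 0.128 z [0.094 0.099 0.102]
scene stand 531 [ 0.423 -0.253  0.15 ] [ 0.507 -0.12   0.215]
top tall 431 [0.4538 0.3577 0.1642] [-0.998  0.069 -0.003] 0.122 z [0.1617 0.1659 0.1689]
top wide 320 [0.4403 0.1551 0.1011] [-0.91   0.415  0.006] 0.121 z [0.0971 0.1011 0.1049]
top stand 983 [ 0.425 -0.257  0.151] [ 0.511 -0.122  0.218]
```

View pics/plan.png

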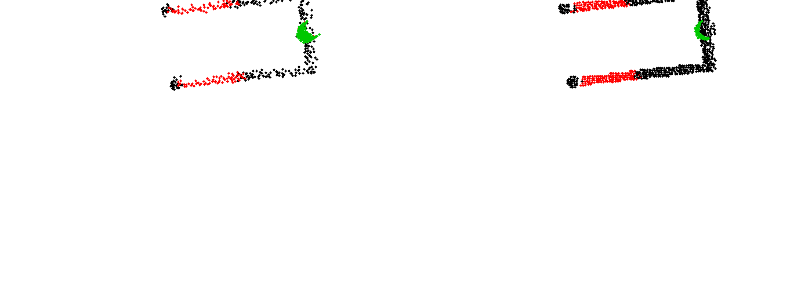

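```bash
cat >> h.py <<'E'
from scipy.spatial.transform import Rotation as R
def step(target,yaxis_dir=None):
    "shift in tool axes to world target TCP, from measured pose; turn so tool x is down and z along given world dir (either way)"
    s=read_state();r=R.from_rotvec(s['eef_rot']);p=np.array(s['position'])
    print('t',s['time_s'],'p',p.round(4),'open',round(s['opening'],4),'f',np.round(s['ft_force'],1),'tool axes\n',r.as_matrix().round(3))
    print('shift tool',r.inv().apply(np.array(target)-p).round(4))
    if yaxis_dir is not None:
        for sg in(1,-1):
            z=sg*np.array([*yaxis_dir,0.])/np.hypot(*yaxis_dir);x=np.array([0,0,-1.]);M=np.c_[x,np.cross(z,x),z]
            q=R.from_matrix(M);print('turn tool',sg,(r.inv()*q).as_rotvec().round(3))
E
python3 - <<'E'
from h import *
for n in('scene','top'):
    P=np.load(f'pics/st_{n}.npy');
    Q=P[(P[:,2]>.18)&(P[:,1]>-.23)];m=Q[:,0]>np.median([Q[:,0].min(),Q[:,0].max()])
    for mm in(m,~m):
        A=Q[mm];f=np.polyfit(A[:,1],A[:,0],1);tip=A[:,1].max()
        b=A[A[:,1]<tip-.012];low=b[np.argsort(b[:,2])[:15]].mean(0)
        print(n,len(A),'x at y=-.18:',np.polyval(f,-.18).round(4),'slope',f[0].round(3),'tip y',tip.round(4),'low',low.round(4),'tip x',np.polyval(f,tip).round(4),'zmax',A[:,2].max())
    d=P[(P[:,2]<.175)];print('post',len(d),d.mean(0) if len(d) else 0, 'crossbar y',P[:,1].min())
step([.454,.36,.141],(.06,1))
E
```

```text
scene 146 x at y=-.18: 0.4965 slope -0.11 tip y -0.1198 low [ 0.4924 -0.1547  0.1894] tip x 0.4899 zmax 0.214813458608706
scene 149 x at y=-.18: 0.4324 slope -0.115 tip y -0.1273 low [ 0.4291 -0.1649  0.1893] tip x 0.4264 zmax 0.2154352361622569
post 36 [ 0.46879458 -0.2441549   0.16145223] crossbar y -0.25341664348885307
top 284 x at y=-.18: 0.4984 slope -0.114 tip y -0.122 low [ 0.4972 -0.162   0.1899] tip x 0.4918 zmax 0.217818255314438
top 272 x at y=-.18: 0.4343 slope -0.113 tip y -0.1292 low [ 0.4317 -0.1697  0.1899] tip x 0.4285 zmax 0.21592095255707522
post 43 [ 0.4717954  -0.24319467  0.16273719] crossbar y -0.2565876897611038
t 0.1 p [ 0.2095 -0.6411  0.2216] open 0.0873 f [-0.3 -0.  -0.1] tool axes
 [[-0.001  0.951  0.311]
 [ 0.002  0.311 -0.951]
 [-1.    -0.    -0.002]]
shift tool [ 0.0821  0.5434 -0.8755]
turn tool 1 [-2.766e+00 -1.000e-03 -2.000e-03]
turn tool -1 [ 0.376 -0.002  0.   ]
```

```bash
python3 -m inch '[[[-0.04,0,0],[0.185,0,0],1],[[-0.04,0,0],[0.185,0,0],1],[[0,0.029,-0.038],[0,0,0],1],[[0,0.029,-0.038],[0,0,0],1],[[0,0.029,-0.038],[0,0,0],1],[[0,0.029,-0.038],[0,0,0],1],[[0,0.029,-0.038],[0,0,0],1],[[0,0.029,-0.038],[0,0,0],1],[[0,0.029,-0.038],[0,0,0],1],[[0,0.029,-0.038],[0,0,0],1]]'
python3 -c "
from h import *
step([.48,0.05,.30],(.055,.998))"
```

```text
time_s: 1.35
position: [0.4584, -0.3492, 0.3022]
eef_rot: [1.249, 1.184, -1.249]
ft_force: [-0.2, -0.2, 0.7]
opening: 0.087
t 1.35 p [ 0.4584 -0.3492  0.3022] open 0.087 f [-0.2 -0.2  0.7] tool axes
 [[-0.001  0.999 -0.054]
 [ 0.    -0.054 -0.999]
 [-1.    -0.001 -0.   ]]
shift tool [ 2.300e-03 -1.000e-04 -3.998e-01]
turn tool 1 [-3.141e+00 -1.000e-03 -0.000e+00]
turn tool -1 [ 0.001 -0.     0.001]
```

```bash
python3 -m inch '[[[0,0,-0.05],[0,0,0],1],[[0,0,-0.05],[0,0,0],1],[[0,0,-0.05],[0,0,0],1],[[0,0,-0.05],[0,0,0],1],[[0,0,-0.05],[0,0,0],1],[[0,0,-0.05],[0,0,0],1],[[0,0,-0.05],[0,0,0],1],[[0,0,-0.05],[0,0,0],1],[[0,-0.006,-0.044],[0,0,0],1],[[0,-0.006,-0.044],[0,0,0],1]]'
python3 -m inch '[[[0,-0.006,-0.044],[0,0,0],1],[[0,-0.006,-0.044],[0,0,0],1],[[0,-0.006,-0.044],[0,0,0],1],[[0,-0.006,-0.044],[0,0,0],1],[[0,-0.006,-0.044],[0,0,0],1],[[0,0,0],[0,0,0],1]]'
python3 -c "
from h import *
step([.454,0.3595,.141],(.055,.998))"
```

```text
time_s: 2.6
position: [0.4718, 0.1386, 0.3022]
eef_rot: [1.249, 1.183, -1.249]
ft_force: [0.8, -1.2, 1.1]
opening: 0.0868
time_s: 3.35
position: [0.4521, 0.3622, 0.3019]
eef_rot: [1.244, 1.189, -1.245]
ft_force: [-0.1, -0.5, -0.8]
opening: 0.0871
t 3.35 p [0.4521 0.3622 0.3019] open 0.0871 f [-0.1 -0.5 -0.8] tool axes
 [[-0.002  0.999 -0.048]
 [ 0.002 -0.048 -0.999]
 [-1.    -0.002 -0.002]]
shift tool [0.1609 0.0024 0.0029]
turn tool 1 [-3.134e+00 -4.000e-03 -2.000e-03]
turn tool -1 [ 0.008 -0.002  0.002]
```

```bash
python3 -m inch '[[[0.04,0.002,0.003],[0,0,0],1],[[0.04,0,0],[0,0,0],1],[[0.04,0,0],[0,0,0],1],[[0.03,0,0],[0,0,0],1],[[0.011,0,0],[0,0,0],1],[[0,0,0],[0,0,0],1]]'
python3 - <<'E'
from h import *
step([.454,0.3595,.141],(.055,.998))
p,d=camera('scene');q,e=camera('top')
cv2.imwrite('pics/g1.png',cv2.resize(np.hstack([p[150:330,60:260],q[110:290,40:240]])[:,:,::-1],None,fx=2,fy=2))
E
```

```text
time_s: 4.1
position: [0.4563, 0.3549, 0.1414]
eef_rot: [1.249, 1.182, -1.25]
ft_force: [-0.4, -0.3, 0.6]
opening: 0.0868
t 4.1 p [0.4563 0.3549 0.1414] open 0.0868 f [-0.4 -0.3  0.6] tool axes
 [[-0.     0.998 -0.055]
 [-0.001 -0.055 -0.998]
 [-1.    -0.     0.001]]
shift tool [ 0.0004 -0.0025 -0.0045]
turn tool 1 [-3.141e+00 -0.000e+00  1.000e-03]
turn tool -1 [0.    0.001 0.   ]
```

View pics/g1.png

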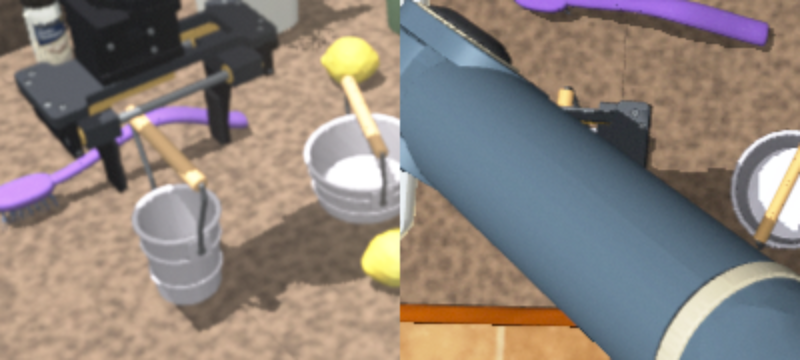

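The fingers straddle the bar's middle: the fingertips are at about (120,185) and (220,145) in the crop, and the bar's middle is at (168,147). I'll correct the few millimetres of offset and close.

```bash
python3 -m inch '[[[0,-0.002,-0.004],[0,0,0],1],[[0,0,0],[0,0,0],0],[[0,0,0],[0,0,0],0],[[0,0,0],[0,0,0],0],[[0,0,0],[0,0,0],0],[[0,0,0],[0,0,0],0],[[0,0,0],[0,0,0],0],[[0,0,0],[0,0,0],0]]'; python3 -m inch '[[[-0.01,0,0],[0,0,0],0],[[-0.03,0,0],[0,0,0],0],[[-0.03,0,0],[0,0,0],0],[[-0.03,0,0],[0,0,0],0],[[-0.03,0,0],[0,0,0],0],[[-0.02,0,0],[0,0,0],0],[[0,0,0],[0,0,0],0]]'
python3 - <<'E'
from h import *
step([.456,-.05,.29],(.113,-1))
p,d=camera('scene')
W=cloud('scene',d);w=wood(p)&(W[...,1]>.3)&(W[...,2]>.2);P=W[w];print(len(P));print(axis(P),np.median(P,0)) if len(P)>5 else 0
cv2.imwrite('pics/l1.png',cv2.resize(p[60:300,20:280,::-1],None,fx=2,fy=2))
E
```

```text
time_s: 5.2
position: [0.4543, 0.3596, 0.1415]
eef_rot: [1.249, 1.183, -1.249]
ft_force: [-0.7, -0.1, -0.7]
opening: 0.025
time_s: 6.08
position: [0.4546, 0.3602, 0.2932]
eef_rot: [1.252, 1.183, -1.246]
ft_force: [0.9, 0.0, -3.0]
opening: 0.0127
t 6.075 p [0.4546 0.3602 0.2932] open 0.0127 f [ 0.9  0.  -3. ] tool axes
 [[ 0.003  0.999 -0.054]
 [ 0.002 -0.054 -0.999]
 [-1.     0.003 -0.002]]
shift tool [0.0024 0.0236 0.4096]
turn tool 1 [-0.167 -0.002 -0.003]
turn tool -1 [ 2.975 -0.004  0.003]
605
(array([0.43004249, 0.36582362, 0.34446942]), array([ 0.00917663, -0.0155177 , -0.99983748]), np.float64(0.10233241861934145)) [0.42947564 0.3654424  0.32125595]
```

View pics/l1.png

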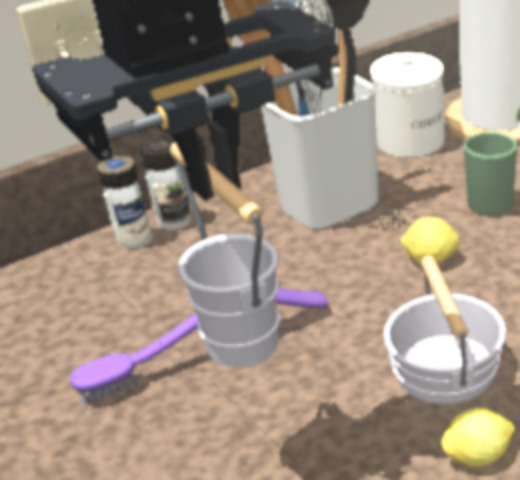

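The pail is held and looks upright. The lift began before the fingers had fully closed, so I'll measure where the bar sits in the grip.

```bash
cat > bar.py <<'E'
from h import *
def bar(box,zlo,zhi):
    p,d=camera('scene');W=cloud('scene',d);M=wood(p)&(W[...,2]>zlo)&(W[...,2]<zhi);a,b,c,e=box
    k=np.zeros_like(M);k[a:c,b:e]=M[a:c,b:e];P=W[k]
    P=P[np.abs(P-np.median(P,0)).max(1)<.07]
    c0,v,L=axis(P);print(len(P),'mid',c0.round(4),'dir',v.round(3),'L',L.round(3),'z',np.percentile(P[:,2],[5,50,95]).round(4));return p,W
E
python3 - <<'E'
from bar import *
p,W=bar((130,100,172,152),.26,.35)
# pail rim/side tilt: grey points of the pail
s=(W[...,1]>.3)&(W[...,1]<.42)&(W[...,0]>.38)&(W[...,0]<.52)&(W[...,2]>.1)&(W[...,2]<.25)
Q=W[s];print('pail z',Q[:,2].min(),np.percentile(Q[:,2],[1,99]))
for a in(.16,.18,.2,.22):
    B=Q[abs(Q[:,2]-a)<.008];print(a,len(B),np.percentile(B[:,:2],[1,99],axis=0).round(3).tolist())
E
```

```text
272 mid [0.4427 0.3638 0.3045] dir [-0.997  0.028 -0.07 ] L 0.105 z [0.2966 0.3037 0.3062]
pail z 0.1380605203717168 [0.14074534 0.24289178]
0.16 283 [[0.42, 0.334], [0.464, 0.393]]
0.18 348 [[0.421, 0.337], [0.484, 0.393]]
0.2 567 [[0.414, 0.329], [0.485, 0.396]]
0.22 804 [[0.41, 0.326], [0.491, 0.398]]
```

The bar's axis is about 8 mm above the TCP instead of 19, so it sits low in the fingers. I'll set the pail down and grip it again properly, since there's plenty of time.

```bash
python3 -m inch '[[[0.035,0,0],[0,0,0],0],[[0.035,0,0],[0,0,0],0],[[0.035,0,0],[0,0,0],0],[[0.02,0,0],[0,0,0],0],[[0.008,0,0],[0,0,0],0],[[0.005,0,0],[0,0,0],0],[[0,0,0],[0,0,0],0]]'; python3 -m inch '[[[0.002,0,0],[0,0,0],0],[[0,0,0],[0,0,0],0]]'
```

```text
time_s: 7.05
position: [0.4545, 0.36, 0.154]
eef_rot: [1.25, 1.183, -1.248]
ft_force: [-0.7, -0.2, -2.4]
opening: 0.0129
time_s: 7.3
position: [0.4552, 0.3607, 0.1531]
eef_rot: [1.252, 1.183, -1.246]
ft_force: [1.2, 0.6, 2.9]
opening: 0.0132
```

It has touched down: the vertical force changed sign at TCP z 0.153. Now I'll open, lower and close fully.

```bash
python3 -m inch '[[[0,0,0],[0,0,0],0.5],[[0,0,0],[0,0,0],0.5],[[0,0,0],[0,0,0],0.5],[[0,0,0],[0,0,0],0.5],[[0.006,0,0],[0,0,0],0.5],[[0.006,0,0],[0,0,0],0.5],[[0,0,0],[0,0,0],0.5]]'
python3 - <<'E'
from bar import *
step([.454,.36,.141],(.055,1)); bar((195,110,245,165),.1,.2)
E
python3 -m inch '[[[0,0,0],[0,0,0],0],[[0,0,0],[0,0,0],0],[[0,0,0],[0,0,0],0],[[0,0,0],[0,0,0],0],[[0,0,0],[0,0,0],0],[[0,0,0],[0,0,0],0],[[0,0,0],[0,0,0],0],[[0,0,0],[0,0,0],0]]'
```

```text
time_s: 8.18
position: [0.4539, 0.3591, 0.1386]
eef_rot: [1.247, 1.183, -1.25]
ft_force: [0.0, -1.1, 0.5]
opening: 0.0434
t 8.175 p [0.4539 0.3591 0.1386] open 0.0434 f [ 0.  -1.1  0.5] tool axes
 [[-0.001  0.999 -0.054]
 [-0.001 -0.054 -0.999]
 [-1.    -0.001  0.001]]
shift tool [-0.0024  0.0001 -0.0009]
turn tool 1 [-3.141e+00 -2.000e-03  2.000e-03]
turn tool -1 [0.001 0.001 0.001]
310 mid [0.4354 0.3646 0.1648] dir [-0.999  0.048 -0.02 ] L 0.087 z [0.1602 0.1654 0.1676]
time_s: 9.22
position: [0.4543, 0.3597, 0.1396]
eef_rot: [1.249, 1.183, -1.249]
ft_force: [0.5, -0.6, 1.2]
opening: 0.0129
```

```bash
python3 -m inch '[[[-0.02,0,0],[0,0,0],0],[[-0.035,0,0],[0,0,0],0],[[-0.035,0,0],[0,0,0],0],[[-0.035,0,0],[0,0,0],0],[[-0.025,0,0],[0,0,0],0],[[-0.01,0,0],[0,0,0],0],[[0,0,0],[0,0,0],0]]'
python3 - <<'E'
from bar import *
bar((130,100,172,152),.26,.36); step([.475,.15,.30],(.113,-1))
E
```

```text
time_s: 10.1
position: [0.4541, 0.3593, 0.2991]
eef_rot: [1.248, 1.183, -1.25]
ft_force: [-0.4, 0.3, -2.9]
opening: 0.0128
266 mid [0.428  0.3636 0.3242] dir [-0.996  0.065 -0.061] L 0.072 z [0.318  0.3247 0.3268]
t 10.15 p [0.4539 0.359  0.2983] open 0.0127 f [-0.3  1.6 -2.7] tool axes
 [[-0.001  0.999 -0.054]
 [-0.002 -0.054 -0.999]
 [-1.    -0.001  0.002]]
shift tool [-0.0014  0.0324  0.2076]
turn tool 1 [-0.167  0.002  0.001]
turn tool -1 [ 2.975e+00  2.000e-03 -2.000e-03]
```

```bash
python3 -m inch '[[[0,0.005,0.02],[0,0,0],0],[[0,0.007,0.035],[0,0,0],0],[[0,0.007,0.04],[0,0,0],0],[[0,0.007,0.04],[0,0,0],0],[[0,0.006,0.04],[0,0,0],0],[[0,0,0.035],[0,0,0],0],[[0,-0.004,0.04],[0,0,0],0],[[0,-0.004,0.04],[0,0,0],0],[[0,-0.004,0.04],[0,0,0],0],[[0,-0.004,0.03],[0,0,0],0]]'
python3 -m inch '[[[0,0,0.02],[0,0,0],0],[[0,0,0.01],[0,0,0],0],[[0,0,0],[-0.04,0,0],0],[[0,0,0],[-0.05,0,0],0],[[0,0,0],[-0.047,0,0],0],[[0,0,0],[-0.03,0,0],0],[[0,0,0],[0,0,0],0],[[0,0,0],[0,0,0],0]]'
python3 - <<'E'
from bar import *
step([.448,-.03,.217],(.113,-1))
p,d=camera('scene');cv2.imwrite('pics/a1.png',cv2.resize(p[40:260,200:440,::-1],None,fx=2.5,fy=2.5))
W=cloud('scene',d);np.savez('pics/a1.npz',p=p,W=W)
M=wood(p)&(W[...,1]>-.1)&(W[...,1]<.03)&(W[...,2]>.28)&(W[...,2]<.36);P=W[M];print(len(P),axis(P))
E
```

```text
time_s: 11.4
position: [0.4494, -0.0028, 0.298]
eef_rot: [1.248, 1.184, -1.253]
ft_force: [-0.0, -0.7, -2.9]
opening: 0.0131
time_s: 12.4
position: [0.4491, -0.0305, 0.2994]
eef_rot: [1.126, 1.261, -1.126]
ft_force: [0.3, 0.4, -1.8]
opening: 0.0126
t 12.4 p [ 0.4491 -0.0305  0.2994] open 0.0126 f [ 0.3  0.4 -1.8] tool axes
 [[-0.     0.994  0.112]
 [ 0.     0.112 -0.994]
 [-1.    -0.    -0.   ]]
shift tool [ 0.0824 -0.001  -0.0006]
turn tool 1 [ 0. -0.  0.]
turn tool -1 [-3.141 -0.    -0.   ]
262 (array([ 0.59166904, -0.00830929,  0.31546149]), array([-0.99223697, -0.11564055,  0.04574995]), np.float64(0.4120471246481177))
```

View pics/a1.png

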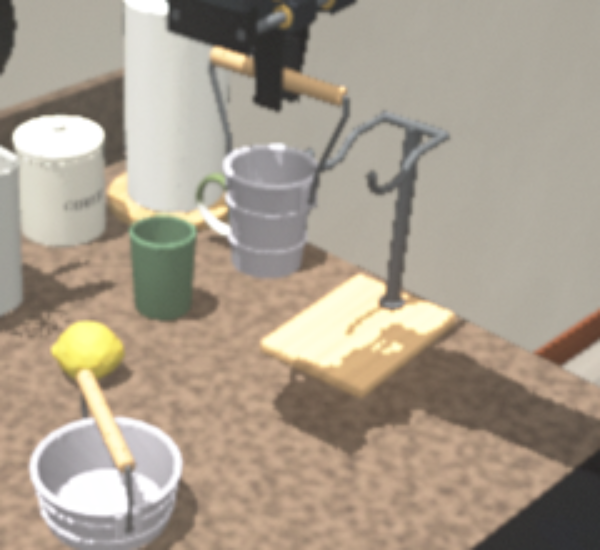

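The pail hangs upright in the grip: bar ends at about (215,55) and (345,95) in the crop, just in front of the prong tips at (325,165) and (375,185). I'll measure the bar accurately before going in.

```bash
python3 - <<'E'
from h import *
z=np.load('pics/a1.npz');p,W=z['p'],z['W']
M=wood(p)&(W[...,1]>-.1)&(W[...,1]<.03)&(W[...,2]>.28)&(W[...,2]<.36)&(W[...,0]<.53)&(W[...,0]>.37);P=W[M];print(len(P),axis(P),np.percentile(P[:,2],[5,50,95]))
E
```

```text
258 (array([ 0.44841998, -0.02495649,  0.32260001]), array([-0.99285749, -0.11887111,  0.01018191]), np.float64(0.12343536385597892)) [0.31712642 0.32289193 0.32718389]
```

```bash
python3 -m inch '[[[0.03,0,0],[0,0,0],0],[[0.03,0,0],[0,0,0],0],[[0.015,0,0],[0,0,0],0],[[0.004,0,0],[0,0,0],0],[[0,0,0.02],[0,0,0],0],[[0,0,0.025],[0,0,0],0],[[0,0,0],[0,0,0],0]]'
python3 -m inch '[[[0,0,0.015],[0,0,0],0],[[0,0,0.02],[0,0,0],0],[[0,0,0.02],[0,0,0],0],[[0,0,0.02],[0,0,0],0],[[0,0,0.011],[0,0,0],0],[[0,0,0],[0,0,0],0],[[0,0,0],[0,0,0],0]]'
python3 - <<'E'
from h import *
step([.4635,-.161,.179],(.113,-1))
p,d=camera('scene');q,e=camera('top')
cv2.imwrite('pics/b1.png',cv2.resize(np.hstack([p[60:240,280:440],q[110:290,340:500]])[:,:,::-1],None,fx=2.4,fy=2.4))
W=cloud('scene',d)
M=wood(p)&(W[...,1]>-.22)&(W[...,1]<-.1)&(W[...,2]>.21)&(W[...,2]<.27)&(W[...,0]<.54)&(W[...,0]>.37);P=W[M];print(len(P),axis(P),np.median(P,0))
E
```

```text
time_s: 13.32
position: [0.4551, -0.0774, 0.2216]
eef_rot: [1.129, 1.256, -1.128]
ft_force: [0.1, 0.6, -3.0]
opening: 0.013
time_s: 14.2
position: [0.4639, -0.1599, 0.2206]
eef_rot: [1.125, 1.261, -1.124]
ft_force: [0.4, 0.5, -2.7]
opening: 0.0131
t 14.2 p [ 0.4639 -0.1599  0.2206] open 0.0131 f [ 0.4  0.5 -2.7] tool axes
 [[-0.     0.993  0.114]
 [ 0.     0.114 -0.993]
 [-1.     0.    -0.   ]]
shift tool [ 0.0416 -0.0005  0.0011]
turn tool 1 [ 0.002 -0.    -0.   ]
turn tool -1 [-3.14e+00  0.00e+00 -1.00e-03]
217 (array([ 0.46324589, -0.15421788,  0.2438759 ]), array([-0.9915742 , -0.12898726,  0.01195371]), np.float64(0.12091770827227202)) [ 0.44284529 -0.15623465  0.24426936]
```

View pics/b1.png

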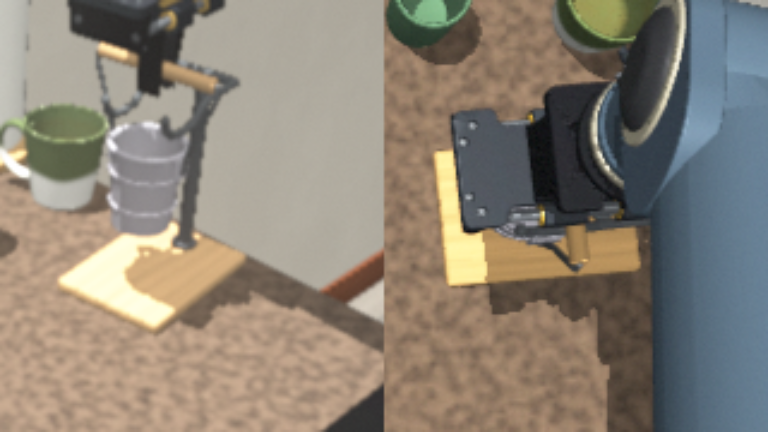

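The bar is over the dips, with its near end at about (215,82) in the left crop and the pail under the prongs. It measures (0.463, −0.160), level. Lowering now.

```bash
python3 -m inch '[[[0.015,0,0.001],[0,0,0],0],[[0.012,0,0],[0,0,0],0],[[0.006,0,0],[0,0,0],0],[[0.003,0,0],[0,0,0],0],[[0,0,0],[0,0,0],0]]'; python3 -m inch '[[[0.003,0,0],[0,0,0],0],[[0,0,0],[0,0,0],0]]'
```

```text
time_s: 14.92
position: [0.4641, -0.1618, 0.1845]
eef_rot: [1.126, 1.26, -1.126]
ft_force: [0.4, -0.0, -1.9]
opening: 0.0127
time_s: 15.18
position: [0.464, -0.1619, 0.1816]
eef_rot: [1.126, 1.26, -1.126]
ft_force: [0.9, -0.2, -2.0]
opening: 0.013
```

```bash
python3 -m inch '[[[0.002,0,0],[0,0,0],0],[[0,0,0],[0,0,0],0]]'; python3 -m inch '[[[0.002,0,0],[0,0,0],0],[[0,0,0],[0,0,0],0]]'
```

```text
time_s: 15.42
position: [0.4639, -0.1618, 0.1795]
eef_rot: [1.126, 1.261, -1.126]
ft_force: [-0.8, 0.3, -2.9]
opening: 0.013
time_s: 15.68
position: [0.4642, -0.1619, 0.1782]
eef_rot: [1.126, 1.26, -1.125]
ft_force: [-1.3, 0.3, 3.1]
opening: 0.013
```

Contact: the vertical force flipped to +3 N with the bar's axis at about z 0.198. That matches the expected dip height of 0.199. Releasing.

```bash
python3 -m inch '[[[0,0,0],[0,0,0],0.5],[[0,0,0],[0,0,0],0.5],[[0,0,0],[0,0,0],0.5],[[0,0,0],[0,0,0],0.5],[[0,0,0],[0,0,0],0.5],[[0,0,0],[0,0,0],0.5]]'; python3 -m inch '[[[-0.01,0,0],[0,0,0],0.5],[[-0.02,0,0],[0,0,0],0.5],[[-0.03,0,0],[0,0,0],0.5],[[-0.04,0,0],[0,0,0],0.5],[[-0.04,0,0],[0,0,0],0.5],[[-0.02,0,0],[0,0,0],0.5],[[0,0,0],[0,0,0],0.5],[[0,0,0],[0,0,0],0.5]]'
python3 - <<'E'
from h import *
s=read_state();print(s['position'],s['ft_force'],s['opening'])
p,d=camera('scene');W=cloud('scene',d)
cv2.imwrite('pics/c1.png',cv2.resize(p[60:270,200:440,::-1],None,fx=2.5,fy=2.5))
for nm,(y0,y1,x0,x1,z0,z1) in {'tall':(-.22,-.1,.38,.54,.17,.24),'wide':(.05,.25,.36,.52,.08,.13)}.items():
    M=wood(p)&(W[...,1]>y0)&(W[...,1]<y1)&(W[...,2]>z0)&(W[...,2]<z1)&(W[...,0]<x1)&(W[...,0]>x0);P=W[M];print(nm,len(P),axis(P),np.median(P,0))
s=(W[...,1]>-.21)&(W[...,1]<-.1)&(W[...,0]>.4)&(W[...,0]<.54)&(W[...,2]>.025)&(W[...,2]<.13);Q=W[s];print('pail z',np.percentile(Q[:,2],[0,1,5,95]))
E
```

```text
time_s: 16.42
position: [0.464, -0.1619, 0.1775]
eef_rot: [1.126, 1.26, -1.126]
ft_force: [0.1, -0.7, -0.1]
opening: 0.043
time_s: 17.42
position: [0.4634, -0.1617, 0.3367]
eef_rot: [1.125, 1.262, -1.127]
ft_force: [0.1, 1.0, -0.4]
opening: 0.0436
[ 0.46337001 -0.16170072  0.33673398] [ 0.07273451  1.04841626 -0.42740639] 0.043623395475402935
tall 228 (array([ 0.46404382, -0.15596009,  0.20185999]), array([-0.9916646 , -0.12844311,  0.01018294]), np.float64(0.12271819643172079)) [ 0.45202774 -0.15759662  0.20219518]
wide 107 (array([0.43855292, 0.1599842 , 0.09856522]), array([-0.90909302,  0.41658146, -0.00312571]), np.float64(0.12251077283806353)) [0.43774281 0.1621585  0.09885937]
pail z [0.03878998 0.04084688 0.04783151 0.12615039]
```

View pics/c1.png

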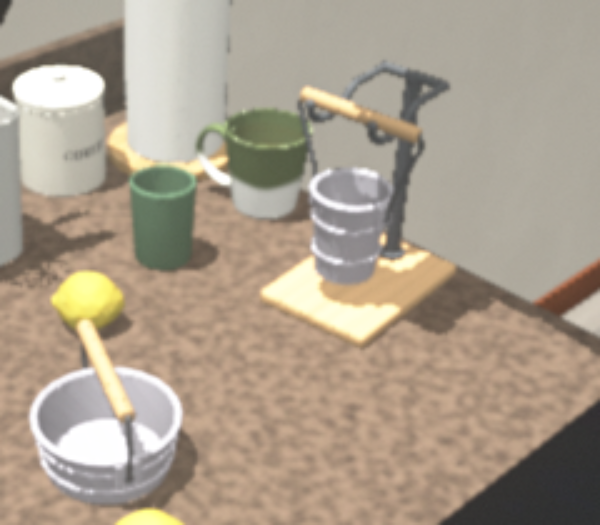

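The pail hangs on both prongs, with its bar running from (303,95) to (418,133) in the crop and its body clear of the board. The wide pail hasn't moved. I'll wait about a second, check again that it's still, and hand in.

```bash
python3 -m inch '[[[0,0,0],[0,0,0],0.5],[[0,0,0],[0,0,0],0.5],[[0,0,0],[0,0,0],0.5],[[0,0,0],[0,0,0],0.5],[[0,0,0],[0,0,0],0.5],[[0,0,0],[0,0,0],0.5],[[0,0,0],[0,0,0],0.5],[[0,0,0],[0,0,0],0.5]]'
python3 - <<'E'
from h import *
for i in range(3):
    p,d=camera('scene');W=cloud('scene',d)
    M=wood(p)&(W[...,1]>-.22)&(W[...,1]<-.1)&(W[...,2]>.17)&(W[...,2]<.24)&(W[...,0]<.54)&(W[...,0]>.38)
    s=(W[...,1]>-.21)&(W[...,1]<-.09)&(W[...,0]>.4)&(W[...,0]<.54)&(W[...,2]>.045)&(W[...,2]<.12)
    print(W[M].mean(0).round(4),W[s].mean(0).round(4))
print(finish_job())
E
```

```text
time_s: 18.48
position: [0.464, -0.1619, 0.3376]
eef_rot: [1.126, 1.26, -1.126]
ft_force: [-0.3, 1.2, -0.2]
opening: 0.0437
[ 0.4534 -0.1575  0.2018] [ 0.4573 -0.1514  0.0907]
[ 0.4534 -0.1574  0.2019] [ 0.4574 -0.1515  0.0909]
[ 0.4533 -0.1575  0.2019] [ 0.4573 -0.1515  0.0907]
the job is handed in; nothing more can be done
None
```

The tall pail is hanging by its handle in the dip of both prongs, and I handed the job in at about 18.6 s of the 54 s allowed. `finish_job` reports no verdict, so this rests on my own checks.

**First grip:** I started the lift before the fingers had fully closed, so the bar sat about 11 mm too low in the fingers. I set the pail back down, gripped it again properly, and the rest went as planned.

**Last checks**
- **Position:** the bar is within about 1 mm of the dip centre I measured from the images, and sideways it is centred between the prongs.
- **Height:** the underside is at about 39 to 40 mm; the allowed range is 30 to 52 mm.
- **Level and alignment:** the bar is level to about 0.01 rad and about 0.015 rad off the stand's y axis.
- **Stillness:** three camera readings over 0.15 s agreed to within 0.2 mm.
- **Wide pail:** its bar is within about 4 mm of its first measurement, which is within measurement noise.
- **Robot:** the gripper is open and clear, about 0.14 m above the handle.

**Disagreements:** calibrated readings from the two cameras differed by 2 to 5 mm. The grip opening read 13 mm on the 14 mm bar. I could not measure the force on the stand directly. The pail's weight of about 3 N came off the wrist when I released it.

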